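# Free the pumpkin cake from among the sprinkle shakers

## Robot

A 6-joint arm with a two-finger parallel gripper is mounted at the origin on the work surface. World frame = base frame: x ahead of the robot, y to its left, z up, the work surface at z = 0. Lengths are in m, angles in rad, forces in N, time in s.
With the tool pointing down it reaches from about 0.375 to 0.975 m from the base axis. Payload 3.8 kg.
Tool frame: the origin (TCP) lies midway between the tips of the shut fingers; the grasp point (between the pads) lies 19 mm behind it; x points along the fingers, y is the direction in which the jaws open and shut, and the axes are right-handed (so a half turn about x gives the same grasp; the last joint's range is limited). The gripper opens to 88 mm and grips with 3 to 60 N. Pads are 18 mm wide; open, the fingers measure 123 mm over their backs; the gripper's body (75 mm by 187 mm) begins 45 mm behind the grasp point.
Start: joints at [-1.155, 0.264, 1.604, -0, 1.274, -0.037], TCP at [0.295, -0.607, 0.239] pointing down, gripper open.
Joint ranges: [-2.63, 2.63], [-0.94, 2.18], [0.31, 2.57], [-1.31, 4.45], [0, 2.66], [-2.55, 2.55]. Speed limits (rad/s): [2.57, 2.57, 3.14, 3.14, 3.14, 3.14].

## Interface

Orientations are given as a rotation vector (axis times angle).
In Python, from cell import manip, inverse_kinematics, cams, order gives the robot as it stands. Calls block until the motion is done:
- manip.move_pose(position, orientation): joint-space move of the TCP to a pose.
- manip.move_linear(position, rate=0.15, rot=None): straight line of the TCP; rot=None keeps the orientation; rate is the mean speed in m/s.
- manip.set_joints(angles): joint-space move.
- manip.set_gripper(opening, force=None): finger opening in m; force is the grip in N (None keeps the last); returns when the fingers have stopped.
- manip.dwell(seconds).
- inverse_kinematics(position, orientation): joint angles nearest the present ones, or None.
- manip.state(): the state.
- cams.capture(name): name is "scene" or "top"; returns a dict with "image" (480x640x3 uint8, blue, green, red), "z_map" (480x640 float32, m along the optical axis (not along the pixel's ray), 0 where there is no reading), "intrinsics" (3x3 intrinsics, pixels), "position" and "orientation" of the camera in the world. Camera axes: x right, y down, z forward; pixel columns grow to the right and rows downward; lengths in m; the calibration is good to about 2 mm. A picture is of the moment at which its call begins.
A pose or a line that the arm cannot do raises manip.IKError and nothing moves.
- order.close_job(): hands the job in, once; it reports no verdict.
The state is a dict: "clock": time; "joint_pos": joint angles; "joint_velocities": joint speeds; "tau": joint torques, N m; "tool_pos": TCP position; "tcp_rot": TCP orientation; "contact_force": force on the tool from outside, world axes, zero at the start; "moment": the same for the moment, N m; "gripper_width": finger opening in m.
Only numpy, scipy, OpenCV 4.12 (cv2) and the standard library are available. Lean on these libraries where they do the work, as an engineer would, in place of code of your own. Each camera call takes 0.05 s, during which the arm holds its last target. There are 200 camera calls.

## Task

The pumpkin cake is shut in by three tall sprinkle shakers on the round board. First stand all three shakers on the grey side mat without shifting the cake, then set the pumpkin cake on the white free place in the brown tray, and only after that stand each shaker back on the board, centred on the coaster of its own colour. Keep everything upright, and leave the cake already in the tray where it is.

Things in the scene. Friction and masses are not known exactly. Their poses are not given: they have to be found in the camera images.
- shaker_red_center (a point): red sprinkle shaker: upright round jar, 44 mm in diameter over its full height, 120 mm tall, clear body filled with red sprinkles, red cap; about 150 g. This point is on its axis, half-way up (60 mm above its underside); z up. At the start it stands on one of the three coasters, not always the one of its own colour.
- shaker_green_center (a point): green sprinkle shaker: upright round jar, 44 mm in diameter over its full height, 120 mm tall, clear body filled with green sprinkles, green cap; about 150 g. This point is on its axis, half-way up (60 mm above its underside); z up. At the start it stands on one of the three coasters, not always the one of its own colour.
- shaker_blue_center (a point): blue sprinkle shaker: upright round jar, 44 mm in diameter over its full height, 120 mm tall, clear body filled with blue sprinkles, blue cap; about 150 g. This point is on its axis, half-way up (60 mm above its underside); z up. At the start it stands on one of the three coasters, not always the one of its own colour.
- coaster_red: red coaster: fixed flat disc, 62 mm in diameter, 3 mm thick, no rim, on the round white board (210 mm across, 12 mm thick). Origin at the centre of its underside; z up. The three coasters' centres are 58 mm from the board's centre, at its left, right and near side.
- coaster_green: green coaster: fixed flat disc, 62 mm in diameter, 3 mm thick, no rim, on the round white board (210 mm across, 12 mm thick). Origin at the centre of its underside; z up. The three coasters' centres are 58 mm from the board's centre, at its left, right and near side.
- coaster_blue: blue coaster: fixed flat disc, 62 mm in diameter, 3 mm thick, no rim, on the round white board (210 mm across, 12 mm thick). Origin at the centre of its underside; z up. The three coasters' centres are 58 mm from the board's centre, at its left, right and near side.
- cake_center (a point): the pumpkin cake: cake in a stiff black-and-white striped baking cup with a round orange pumpkin face on top, a straight upright cylinder 50 mm in diameter and 50 mm tall, about 90 g. This point is on its axis, half-way up (25 mm above its underside); z up. At the start it stands at about the centre of the round white board, between the taller shakers.
- mat: grey side mat: fixed flat rectangle, 280 x 130 mm, 3 mm thick. Origin at the centre of its underside; x along its length, y along its width, z up.
- place: the free place in the brown tray: fixed white disc, 64 mm in diameter, 2 mm thick, lying on the tray's floor. Origin at the centre of its underside, 4 mm above the table; x along the tray's length, y along its width, z up. The tray is fixed, 250 x 150 mm outside, walls 4 mm thick and 20 mm tall; the place lies 55 mm from its middle along the length, the finished cake about 55 mm from the middle on the other half.
- done_cake_center (a point): the finished cake already in the brown tray: same striped cup and size as the pumpkin cake (50 mm in diameter, 50 mm tall), coloured sprinkles on top and no pumpkin face. This point is on its axis, half-way up (25 mm above its underside). To be left alone.
There are look-alikes about, which are no part of the job. Leave any pink look-alike of the part that bears cake_center alone.

How it is judged:
On the way, in this order (a step that is already met when the one before it is completed fails the run):
1. all three shakers stand upright on the grey mat, the cake not yet moved (less than 20 mm) (x of shaker_red_center in the frame of mat between -0.14 and 0.14 m and y of shaker_red_center in the frame of mat between -0.065 and 0.065 m and z of shaker_red_center in the frame of mat between 0.05 and 0.068 m and angle between each of shaker_red_center, shaker_green_center, shaker_blue_center's own z axis and vertical below 0.15 rad and x of shaker_green_center in the frame of mat between -0.14 and 0.14 m and y of shaker_green_center in the frame of mat between -0.065 and 0.065 m and z of shaker_green_center in the frame of mat between 0.05 and 0.068 m and x of shaker_blue_center in the frame of mat between -0.14 and 0.14 m and y of shaker_blue_center in the frame of mat between -0.065 and 0.065 m and z of shaker_blue_center in the frame of mat between 0.05 and 0.068 m and distance of cake_center from where it was at the start of the episode below 0.02 m), for 0.2 s.
2. the pumpkin cake stands on the white place in the tray while all three shakers are still on the mat (x of shaker_red_center in the frame of mat between -0.14 and 0.14 m and y of shaker_red_center in the frame of mat between -0.065 and 0.065 m and z of shaker_red_center in the frame of mat between 0.05 and 0.068 m and angle between each of shaker_red_center, shaker_green_center, shaker_blue_center, cake_center's own z axis and vertical below 0.15 rad and x of shaker_green_center in the frame of mat between -0.14 and 0.14 m and y of shaker_green_center in the frame of mat between -0.065 and 0.065 m and z of shaker_green_center in the frame of mat between 0.05 and 0.068 m and x of shaker_blue_center in the frame of mat between -0.14 and 0.14 m and y of shaker_blue_center in the frame of mat between -0.065 and 0.065 m and z of shaker_blue_center in the frame of mat between 0.05 and 0.068 m and horizontal distance between cake_center and place below 0.015 m and z of cake_center in the frame of place between 0.02 and 0.032 m), for 0.2 s.
At the end, for the whole second after the job is handed in: the pumpkin cake stands upright on the white place (within 15 mm of its centre), each shaker stands upright on the coaster of its own colour (within 13 mm of its centre), the finished cake is within 15 mm of where it was and upright; all released and at rest (horizontal distance between cake_center and place below 0.015 m and z of cake_center in the frame of place between 0.02 and 0.032 m and angle between each of cake_center, shaker_red_center, shaker_green_center, shaker_blue_center, done_cake_center's own z axis and vertical below 0.15 rad and horizontal distance between shaker_red_center and coaster_red below 0.013 m and z of shaker_red_center in the frame of coaster_red between 0.057 and 0.069 m and horizontal distance between shaker_green_center and coaster_green below 0.013 m and z of shaker_green_center in the frame of coaster_green between 0.057 and 0.069 m and horizontal distance between shaker_blue_center and coaster_blue below 0.013 m and z of shaker_blue_center in the frame of coaster_blue between 0.057 and 0.069 m and distance of done_cake_center from where it was at the start of the episode below 0.015 m); the robot touches nothing.
It fails at once if the finished cake in the tray is shifted by more than 25 mm or tipped (distance of done_cake_center from where it was at the start of the episode above 0.025 m or angle between done_cake_center's own z axis and vertical above 0.4 rad).
It fails at once if the pumpkin cake or a shaker is tipped over (angle between any of cake_center, shaker_red_center, shaker_green_center, shaker_blue_center's own z axis and vertical above 0.8 rad).
It also fails if it takes over 144 s, if anything falls off the work surface, if the arm or the gripper's body presses on something with over 40 N, if the wrist force passes 120 N, or if a joint passes its speed limit or range.

## Working session

There is one attempt and no reset: what is moved stays moved. The work goes in short steps, each a Python script; the robot and the scene stay as the last script left them, time stands still between calls to the robot, and variables do not carry over. Pictures are saved under pics/ and viewed, about 12 in all and at most 16, crops included, and the job is handed in when it is done.

```bash
ls; mkdir -p pics; python3 - <<'E'
from cell import manip,cams
import cv2,numpy as np
for n in("top","scene"):
    c=cams.capture(n); cv2.imwrite(f"pics/{n}0.png",c["image"]); np.savez(f"{n}0.npz",**c)
    print(n,c["intrinsics"],c["position"],c["orientation"])
print(manip.state())
E
```

```text
pics
top [[612.45765862   0.         313.0957622 ]
 [  0.         612.45765862 243.19064951]
 [  0.           0.           1.        ]] [ 0.40005654 -0.01378511  1.21176674] [-2.13804759  2.17157892 -0.08885338]
scene [[459.0358082    0.         317.73452639]
 [  0.         459.0358082  244.23056678]
 [  0.           0.           1.        ]] [0.97908229 0.41051401 0.50508064] [-0.98491146 -2.27658188  1.19132892]
{'clock': 0.1, 'joint_pos': array([-1.15491616e+00,  2.64635698e-01,  1.60524177e+00,  2.17207177e-05,
        1.27373290e+00, -3.68999059e-02]), 'joint_velocities': array([ 2.59680085e-03, -7.31938560e-04, -2.84545919e-03, -7.39711376e-04,
       -3.51257591e-04,  6.13354812e-05]), 'tau': array([ 1.52273028e-04, -5.03619182e+01, -3.58072114e+01,  7.30734877e-02,
        2.33810552e-02, -6.74840135e-05]), 'tool_pos': array([ 0.29502973, -0.60638006,  0.23753857]), 'tcp_rot': array([ 1.97047403,  0.45596135, -1.97120143]), 'contact_force': array([-0.25064746,  1.0921593 , -0.04525302]), 'moment': array([-0.02306088, -0.01196335, -0.00700507]), 'gripper_width': 0.08819936223533285}
```

View pics/top0.png

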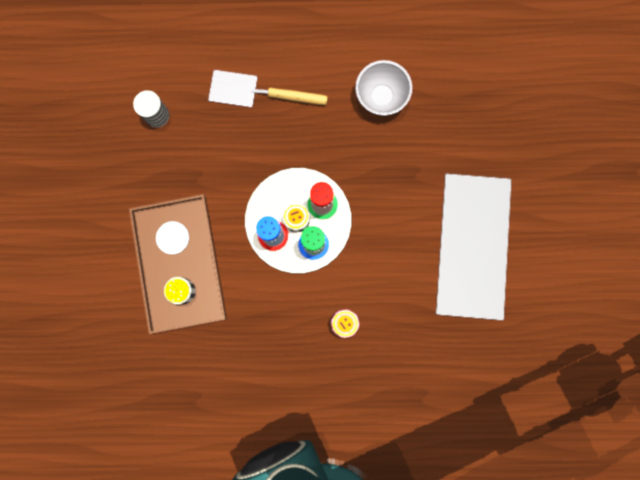

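View pics/scene0.png

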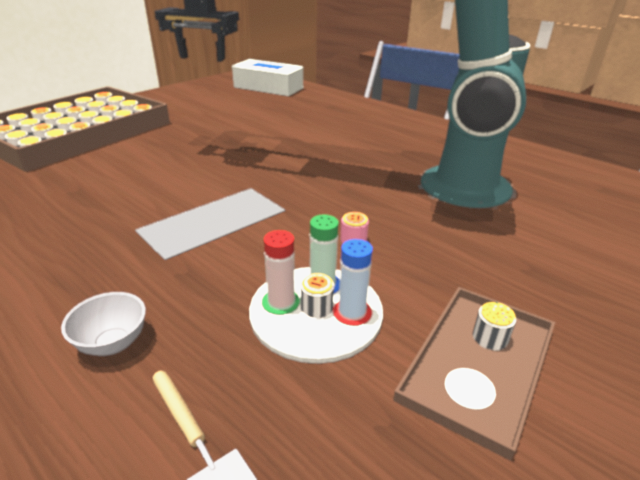

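The top view shows the board centred near (298,220). Blue stands at the left (269,230) on the red coaster, green at the near side (313,240) on the blue coaster, and red at the right (321,195) on the green coaster. The pumpkin cake is at (296,217), the white place at (172,238), the done cake at (178,291) and the mat near (475,247). In the scene view, the pink look-alike stands behind green.

```bash
cat > h.py <<'E'
import numpy as np,cv2
from scipy.spatial.transform import Rotation as R
def cloud(c):
    K=c["intrinsics"];z=c["z_map"];v,u=np.mgrid[:480,:640]
    p=np.stack([(u-K[0,2])/K[0,0]*z,(v-K[1,2])/K[1,1]*z,z],-1)
    o=np.array(c["orientation"]); Rm=R.from_rotvec(o).as_matrix() if o.size==3 else o
    return p@Rm.T+c["position"]
def ray(c,uv,h):
    Rm=R.from_rotvec(c["orientation"]).as_matrix(); d=Rm@np.linalg.inv(c["intrinsics"])@[uv[0],uv[1],1.]
    return (c["position"]+d*(h-c["position"][2])/d[2])
def blobs(c):
    """hue classes; circle centre of each with height filter"""
    P=cloud(c);hsv=cv2.cvtColor(c["image"],cv2.COLOR_BGR2HSV).astype(int);H,S=hsv[...,0],hsv[...,1]
    out={}
    for n,m in dict(red=(H<6)|(H>172),green=(H>50)&(H<85),blue=(H>98)&(H<125)).items():
        for lay,lo,hi,h in (("cap",.105,.16,None),("coaster",.003,.03,.015)):
            mm=(m&(S>110)&(P[...,2]>lo)&(P[...,2]<hi)&(P[...,0]>.2)&(P[...,0]<.8)).astype(np.uint8)
            k,l,st,ce=cv2.connectedComponentsWithStats(mm)
            for i in range(1,k):
                if st[i,4]>60:
                    q=P[l==i]; pts=np.argwhere(l==i)[:,::-1].astype(np.float32)
                    (u,v),r=cv2.minEnclosingCircle(pts)
                    hh=h or np.median(q[:,2]); print(n,lay,st[i,4],"px",(round(u),round(v),round(r,1)),"circ",ray(c,(u,v),hh).round(4),"med",np.median(q,0).round(4))
E
python3 - <<'E'
from h import *
c=dict(np.load("top0.npz")); P=cloud(c)
for n,u,v in (("table",400,400),("board",262,190),("mat",475,247),("place",172,238),("cake",296,217),("done",178,291),("redcap",321,193),("floor",190,265)): print(n,np.median(P[v-1:v+2,u-1:u+2],(0,1)).round(4))
blobs(c)
g=cv2.cvtColor(c["image"],cv2.COLOR_BGR2HSV)
m=((g[...,1]<60)&(g[...,2]>110)).astype(np.uint8)
k,l,st,ce=cv2.connectedComponentsWithStats(m)
for i in range(1,k):
    if st[i,4]>300:
        pts=np.argwhere(l==i)[:,::-1].astype(np.float32); r=cv2.minAreaRect(pts); cc=cv2.minEnclosingCircle(pts)
        print(st[i,4],"rect",np.round(r[0]),np.round(r[1]),round(r[2]),ray(c,r[0],.003).round(4),[ray(c,b,.003)[:2].round(3).tolist() for b in cv2.boxPoints(r)],"circ",np.round(cc[0],1),round(cc[1],1),ray(c,cc[0],.006).round(4))
cv2.imwrite("pics/crop1.png",cv2.resize(c["image"][160:290,235:365],None,fx=4.6,fy=4.6,interpolation=cv2.INTER_CUBIC))
E
```

```text
table [ 0.2227 -0.1486 -0.0004]
board [0.637  0.1149 0.0134]
mat [ 0.5171 -0.3045  0.0015]
place [0.5446 0.2956 0.0073]
cake [0.574  0.0452 0.0635]
done [0.4376 0.2714 0.0548]
redcap [ 0.6055 -0.0036  0.1342]
floor [0.4903 0.2599 0.0046]
red cap 448 px (321, 194, 12.4) circ [ 0.6038 -0.0036  0.1347] med [ 0.604  -0.0037  0.1347]
red coaster 206 px (273, 235, 15.4) circ [0.5457 0.0935 0.015 ] med [0.5299 0.0833 0.0155]
green cap 451 px (312, 238, 12.1) circ [0.5245 0.0129 0.1351] med [0.5248 0.0133 0.1351]
green coaster 177 px (322, 204, 14.7) circ [ 0.6067 -0.0044  0.015 ] med [ 0.5911 -0.0076  0.0149]
blue cap 443 px (268, 228, 12.2) circ [0.5436 0.0908 0.1351] med [0.5431 0.0915 0.1351]
blue coaster 179 px (313, 244, 15.0) circ [0.5262 0.0149 0.015 ] med [0.5116 0.0226 0.0153]
2472 rect [384.  87.] [55. 55.] 45 [ 0.8461 -0.1329  0.003 ] [[0.848, -0.054], [0.929, -0.135], [0.844, -0.212], [0.765, -0.131]] circ [383.2  87.3] 28.4 [ 0.8454 -0.1321  0.006 ]
1469 rect [238.  89.] [57. 32.] 9 [0.8499 0.1632 0.003 ] [[0.827, 0.226], [0.894, 0.217], [0.873, 0.1], [0.806, 0.11]] circ [236.8  89.8] 30.2 [0.8471 0.1661 0.006 ]
586 rect [146. 104.] [26. 27.] 90 [0.8226 0.3523 0.003 ] [[0.851, 0.381], [0.85, 0.325], [0.795, 0.324], [0.796, 0.38]] circ [146.7 103.5] 13.8 [0.8226 0.3511 0.006 ]
5749 rect [298. 220.] [104. 105.] 90 [0.577  0.0454 0.003 ] [[0.685, 0.15], [0.681, -0.061], [0.472, -0.057], [0.475, 0.151]] circ [297.9 220.2] 53.3 [0.5761 0.0444 0.006 ]
9469 rect [474. 246.] [ 68. 142.] 4 [ 0.5182 -0.3021  0.003 ] [[0.385, -0.222], [0.666, -0.251], [0.654, -0.384], [0.374, -0.352]] circ [474.  246.5] 77.7 [ 0.5177 -0.3015  0.006 ]
884 rect [172. 238.] [33. 32.] 90 [0.5462 0.2969 0.003 ] [[0.58, 0.33], [0.579, 0.265], [0.513, 0.264], [0.514, 0.329]] circ [172.  237.5] 16.9 [0.5458 0.2961 0.006 ]
```

View pics/crop1.png

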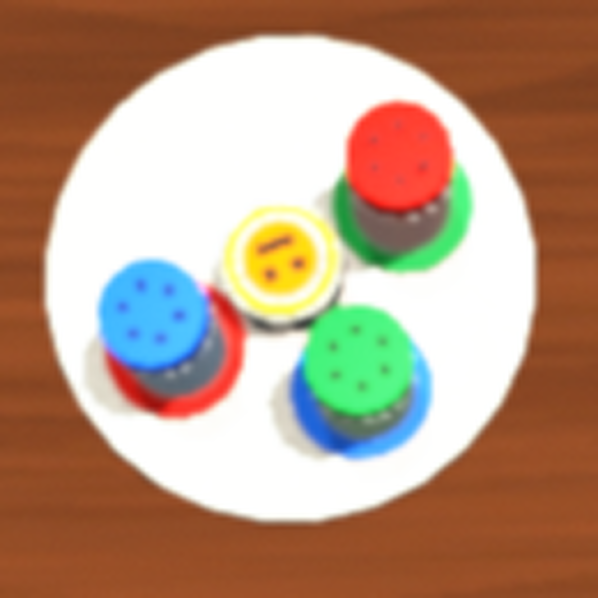

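The crop confirms it: each shaker stands on another colour's coaster, with blue on red, green on blue and red on green. The cake is in the middle at about (296,217). I'll move red first and check the grasp.

```bash
cat >> h.py <<'E'
from cell import manip,inverse_kinematics,cams
def rv(ang):
    best=None
    for a in (ang,ang+np.pi):
        c,s=np.cos(a),np.sin(a)
        yield R.from_matrix(np.array([[0,0,-1],[c,s,0],[s,-c,0]]).T).as_rotvec()
def hover(xy,ang,z=.27):
    sol=[(r,inverse_kinematics([*xy,z],r)) for r in rv(ang)]
    sol=[(r,q) for r,q in sol if q is not None]
    r,q=min(sol,key=lambda s:abs(s[1][5])+abs(s[1][3])); print("hover",np.round(q,2)); manip.move_pose([*xy,z],r)
def pick(xy,ang,z,force=15,open_=.066,zh=.27):
    hover(xy,ang,zh); manip.set_gripper(open_); manip.move_linear([*xy,z],.12)
    manip.set_gripper(0,force=force); s=manip.state(); print("grip w",round(s["gripper_width"],4),"f",s["contact_force"].round(1),"t",round(s["clock"],1))
    manip.move_linear([*xy,zh],.15); print("lifted w",round(manip.state()["gripper_width"],4))
def place(xy,ang,z,open_=.066,zh=.27):
    hover(xy,ang,zh); manip.move_linear([*xy,z+.02],.15); manip.move_linear([*xy,z],.04); print("down f",manip.state()["contact_force"].round(1),"tcp",manip.state()["tool_pos"].round(4))
    manip.set_gripper(open_); manip.move_linear([*xy,zh],.15); print("t",round(manip.state()["clock"],1))
def away(): manip.set_joints([-1.155,.264,1.604,0,1.274,-.037])
MC=np.array([.518,-.302]);ML=np.array([.9945,-.105]); MA=np.arctan2(.9945,.105)
SLOT=dict(red=MC+.08*ML,blue=MC,green=MC-.08*ML)
def snap(n):
    c=cams.capture("top"); np.savez(n+".npz",**c); cv2.imwrite(f"pics/{n}.png",c["image"]); return c
E
python3 - <<'E'
from h import *
pick([.604,-.0036],np.arctan2(.52,.85),.083)
place(SLOT["red"],MA,.072)
away(); blobs(snap("t1"))
E
```

```text
hover [-0.05  0.11  1.72  0.    1.3  -0.6 ]
grip w 0.0438 f [0.1 0.6 0.3] t 5.2
lifted w 0.044
hover [-0.52  0.24  1.57  0.    1.33  1.16]
down f [ 0.5 -0.1 -1.8] tcp [ 0.5974 -0.3103  0.0716]
t 12.1
red cap 496 px (490, 199, 13.1) circ [ 0.5922 -0.3061  0.122 ] med [ 0.5929 -0.3062  0.122 ]
red coaster 205 px (273, 235, 15.4) circ [0.5457 0.0935 0.015 ] med [0.5302 0.0828 0.0157]
green cap 449 px (312, 238, 12.1) circ [0.5245 0.0129 0.135 ] med [0.5248 0.0133 0.135 ]
green coaster 669 px (322, 204, 14.6) circ [ 0.6066 -0.0045  0.015 ] med [ 0.6063 -0.0042  0.0151]
blue cap 445 px (268, 228, 12.2) circ [0.5436 0.0908 0.1352] med [0.5431 0.0916 0.1352]
blue coaster 176 px (313, 244, 15.0) circ [0.5262 0.0149 0.015 ] med [0.5114 0.0228 0.015 ]
```

View pics/t1.png

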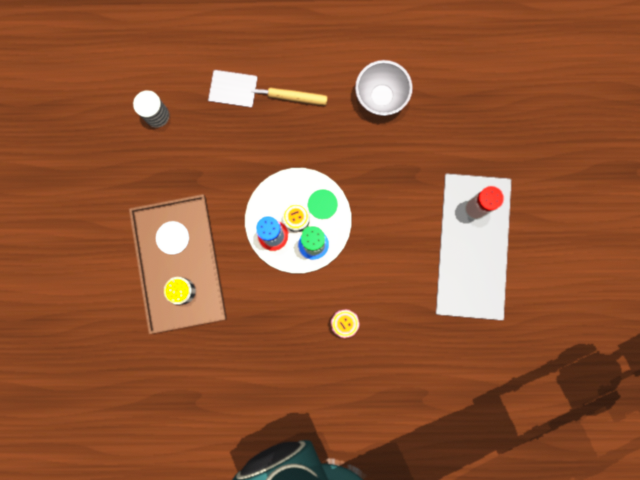

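Red now stands upright on the mat with its cap at (490,199), and nothing else moved. Blue and green are next.

```bash
python3 - <<'E'
from h import *
pick([.5434,.0910],np.arctan2(.52,.85),.083)
place(SLOT["blue"],MA,.072)
pick([.5247,.0130],np.arctan2(-.86,.5),.083)
place(SLOT["green"],MA,.072)
away(); c=snap("t2");blobs(c)
P=cloud(c);print("cake",P[217,296].round(4))
cv2.imwrite("pics/crop2.png",np.hstack([cv2.resize(c["image"][150:340,a:a+140],None,fx=2.8,fy=2.8) for a in(230,410)]))
E
```

```text
hover [ 0.12  0.01  1.83  0.    1.3  -0.43]
grip w 0.0435 f [-0.7  1.1  1. ] t 18.7
lifted w 0.0435
hover [-0.57  0.1   1.73  0.    1.3   1.11]
down f [-0.4 -0.  -1.9] tcp [ 0.5178 -0.3019  0.0716]
t 25.5
hover [-0.02 -0.04  1.88  0.    1.3   1.02]
grip w 0.0437 f [ 0.3 -0.4  2.4] t 29.1
lifted w 0.0435
hover [-0.64 -0.04  1.88  0.    1.3   1.04]
down f [ 0.3 -0.4 -0.7] tcp [ 0.4383 -0.2934  0.0716]
t 35.7
red cap 493 px (490, 198, 13.2) circ [ 0.5924 -0.3058  0.1221] med [ 0.5927 -0.3063  0.1221]
red coaster 706 px (273, 235, 15.3) circ [0.5461 0.0934 0.015 ] med [0.546  0.0937 0.0151]
green cap 491 px (485, 285, 13.0) circ [ 0.4375 -0.2895  0.1221] med [ 0.4379 -0.2899  0.1221]
green coaster 669 px (322, 204, 14.6) circ [ 0.6069 -0.0042  0.015 ] med [ 0.6064 -0.0042  0.0151]
blue cap 491 px (487, 241, 12.9) circ [ 0.5152 -0.2978  0.1221] med [ 0.5155 -0.298   0.1221]
blue coaster 677 px (313, 244, 14.8) circ [0.5274 0.0143 0.015 ] med [0.527  0.0147 0.0152]
cake [0.5738 0.0451 0.0645]
```

View pics/crop2.png

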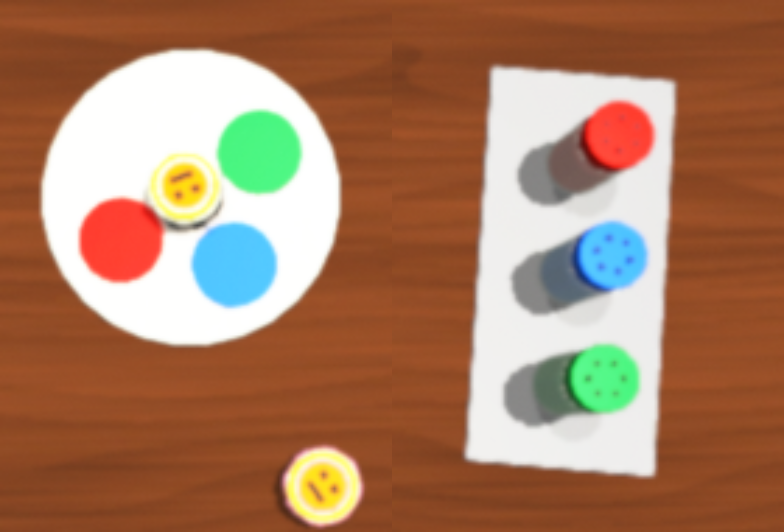

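All three shakers stand on the mat, the cake is unmoved at (296,217), and the coasters are clear. The cake goes to the tray next.

```bash
python3 - <<'E'
from h import *
A=np.arctan2(.975,-.22)
pick([.574,.0451],A,.026,force=12,open_=.072,zh=.2)
place([.5455,.2960],A,.021,open_=.066,zh=.2)
away(); c=snap("t3");blobs(c)
P=cloud(c);m=P[225:255,155:195].reshape(-1,3);m=m[(m[:,2]>.048)];print("cake top",len(m),((m.max(0)+m.min(0))/2).round(4),np.median(m,0).round(4))
m=P[275:310,160:197].reshape(-1,3);m=m[(m[:,2]>.045)];print("done top",np.median(m,0).round(4))
cv2.imwrite("pics/crop3.png",cv2.resize(c["image"][180:345,110:360],None,fx=3,fy=3))
E
```

```text
hover [ 0.04  0.11  1.86 -0.    1.17  1.38]
grip w 0.0496 f [-0.1 -1.6  2.2] t 41.9
lifted w 0.0497
hover [ 0.46  0.19  1.77 -0.    1.18 -1.34]
down f [-1.3  0.9 -0.3] tcp [0.5453 0.2959 0.0205]
t 49.2
red cap 496 px (490, 199, 13.1) circ [ 0.5917 -0.3065  0.122 ] med [ 0.593  -0.3062  0.122 ]
red coaster 695 px (273, 235, 14.9) circ [0.5456 0.0939 0.015 ] med [0.546  0.0936 0.0151]
green cap 490 px (485, 285, 12.9) circ [ 0.4375 -0.2897  0.1219] med [ 0.4379 -0.2899  0.1219]
green coaster 667 px (322, 204, 14.6) circ [ 0.6067 -0.0045  0.015 ] med [ 0.6063 -0.0042  0.0151]
blue cap 488 px (487, 241, 13.0) circ [ 0.5152 -0.2976  0.1221] med [ 0.5157 -0.2979  0.1221]
blue coaster 677 px (313, 244, 14.7) circ [0.5271 0.0142 0.015 ] med [0.5271 0.0147 0.0151]
cake top 534 [0.4825 0.1522 0.63  ] [0.5408 0.2935 0.0573]
done top [0.4378 0.2715 0.0542]
```

View pics/crop3.png

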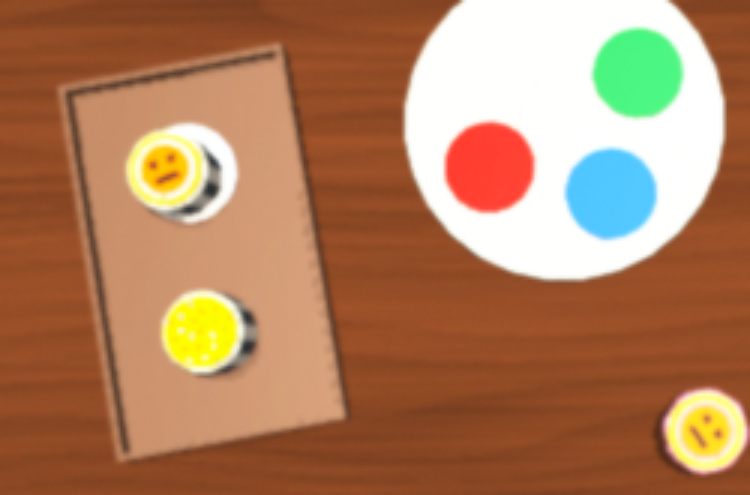

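The cake stands on the white place, about 5 mm off centre against the 15 mm tolerance, and the done cake is unmoved. I compared commanded TCP positions with what the camera saw, which gave a small camera-to-robot scale correction of about 1% in y and 3–4 mm in x. I'll apply it and put the shakers back.

```bash
python3 - <<'E'
from h import *
T=np.arctan2(.52,.85)
for n,xy,a in (("green",[.6105,-.005],T),("red",[.549,.0939],T),("blue",[.5297,.014],np.arctan2(-.86,.5))):
    pick(SLOT[n],MA,.0716); place(xy,a,.0845)
away(); c=snap("t4");blobs(c)
cv2.imwrite("pics/crop4.png",cv2.resize(c["image"][150:345,110:360],None,fx=3,fy=3))
cv2.imwrite("pics/s4.png",cams.capture("scene")["image"])
E
```

```text
hover [-0.64 -0.04  1.88  0.    1.3   1.04]
grip w 0.0435 f [-0.1  0.5  2. ] t 56.3
lifted w 0.0439
hover [-0.05  0.13  1.71  0.    1.31 -0.6 ]
down f [-0.7 -0.6 -1.6] tcp [ 0.6103 -0.005   0.084 ]
t 63.0
hover [-0.52  0.24  1.57  0.    1.33  1.16]
grip w 0.0433 f [-0.9  0.2  0.7] t 67.0
lifted w 0.0439
hover [ 0.12  0.02  1.82  0.    1.3  -0.42]
down f [-0.1 -0.2 -1. ] tcp [0.5488 0.0939 0.0841]
t 73.8
hover [-0.57  0.1   1.73  0.    1.3   1.11]
grip w 0.0432 f [1.1 0.4 1.1] t 77.7
lifted w 0.0435
hover [-0.02 -0.03  1.87  0.    1.3   1.02]
down f [ 0.3  0.7 -0.8] tcp [0.5295 0.014  0.0841]
t 84.2
red cap 470 px (268, 226, 12.7) circ [0.5478 0.0909 0.135 ] med [0.5479 0.0916 0.135 ]
red coaster 254 px (273, 235, 15.0) circ [0.5454 0.0943 0.015 ] med [0.5301 0.0904 0.0155]
green cap 449 px (321, 192, 12.5) circ [ 0.607  -0.0045  0.135 ] med [ 0.6074 -0.0036  0.135 ]
green coaster 233 px (322, 204, 14.6) circ [ 0.6067 -0.0043  0.015 ] med [ 0.5912 -0.0059  0.0153]
blue cap 467 px (312, 238, 12.5) circ [0.5259 0.0139 0.1347] med [0.5256 0.0139 0.1347]
blue coaster 212 px (313, 244, 15.0) circ [0.5262 0.0149 0.015 ] med [0.5114 0.0132 0.0146]
```

View pics/crop4.png

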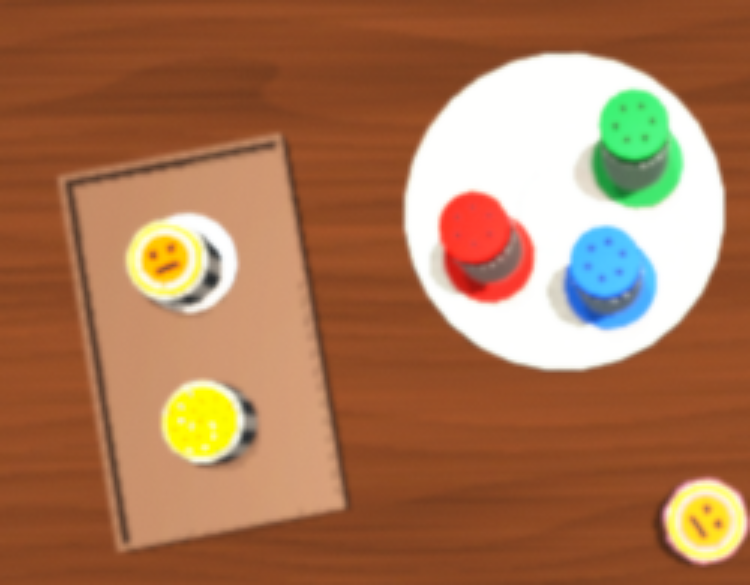

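View pics/s4.png

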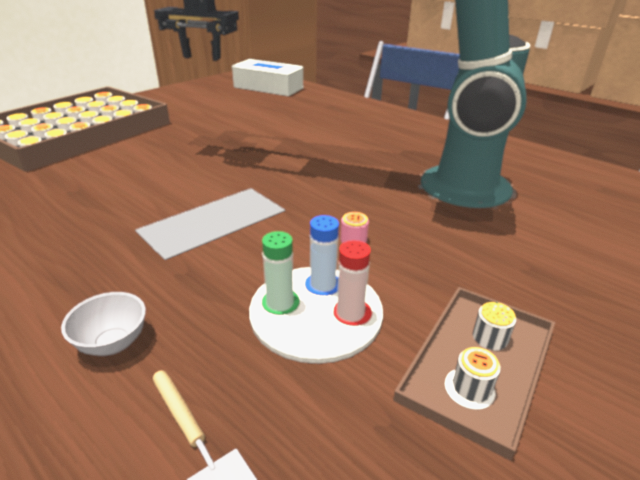

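Both views show every shaker upright on the coaster of its own colour and the pumpkin cake upright on the white disc. In the scene view the cake's base is near (475,388), against the disc centre at (470,388). The finished cake is untouched and the robot is clear, so I'm handing in.

```bash
python3 -c "
from cell import order
print(order.close_job())"
```

```text
the job is handed in; nothing more can be done
None
```

The job is done and handed in; the hand-in gives no verdict. The last move ended at about 84 s on the clock, well under the 144 s limit. I moved the red, blue and green shakers to the mat, then the pumpkin cake to the white place in the tray. Last, I stood each shaker back on the coaster of its own colour.

| Check (last camera pictures) | Measured | Limit |
|---|---|---|
| Shakers from their coaster centres | about 1 mm (green, blue), about 3–4 mm (red) | 13 mm |
| Pumpkin cake from the place centre | about 5–7 mm | 15 mm |
| Finished cake, height and position | unchanged within about 1 mm when measured after the cake was placed | 15 mm |

Everything looked upright, and the gripper was back at its start pose, touching nothing.

- **Disagreement:** the camera and the robot differed by 2–6 mm at the mat and tray. I corrected for this only when putting the shakers back, so the cake's offset is the largest one left.
- **Not measured again:** I checked the finished cake only by eye after the shakers went back, and it looked unmoved.

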